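# Line up the back-panel fasteners of a picture frame and hold the panel home

### The job

The blue picture frame lies face down with its sprung back panel standing proud. Turn both quarter-turn fasteners until their slots line up with the red lines on the panel, and only then press with the fingers on the board of the panel itself (on its green disc, say, not on a fastener) until it is fully home, flush with the back of the frame, and finish while still holding it pressed there: do not let go. Never push the panel home while a slot is out of line, do not press hard enough to crack the glass below (well under 45 N), and leave the jar, the paint bottle and the tin standing where they are.

Things in the scene. Friction and masses are not known exactly. Their poses are not given: they have to be found in the camera images.
- frame: dark blue picture frame with gold beads round its edge, fixed on the table face down: 330 mm along its y, 250 mm along its x, 40 mm high, bars 35 mm wide. Origin at the middle of its underside, on the table; the frame's back, which faces up, is 40 mm above it
- panel: pale wooden back panel in the frame's opening, 256 mm (y) by 176 mm (x), 12 thick. Origin: middle of its upper face; axes parallel to the frame's. Slides only straight down, stays level, carries both fasteners. Beside each fastener's foot two red lines run along the panel's x: the slots must lie in line with them
- press (a point): dark green disc 48 mm across that marks the middle of the panel's upper face, a free place to press. Springs hold the panel 10 mm proud (upper face 50 mm above the table). It starts to sink at about 4 N, meets a firm stop 10 mm down, flush with the frame, and needs about 9 N to stay there; let go, it springs up. The fasteners do not block it
- fast_a_top (a point): quarter-turn fastener at the panel's -y end, 80 mm from its middle: foot 46 mm across, 8 high; upright wing 42 long, 14 thick, 26 high, its slot along the wing's top. Point: on the turning axis at the wing's top, 34 mm above the panel; x axis along the slot, z up. Turns about z either way, light friction, no click or stop; starts 30 to 80 degrees off, either end may point either way
- fast_b_top (a point): quarter-turn fastener at the panel's +y end, 80 mm from its middle: foot 46 mm across, 8 high; upright wing 42 long, 14 thick, 26 high, its slot along the wing's top. Point: on the turning axis at the wing's top, 34 mm above the panel; x axis along the slot, z up. Turns about z either way, light friction, no click or stop; starts 30 to 80 degrees off, either end may point either way
- jar: clear glass jar with a red lid, 72 mm across, 100 mm high; stands on the table near the frame: leave it where it is. Origin at the middle of its foot
- paint: green plastic paint bottle with a black cap, 48 mm across, 120 mm high; stands on the table near the frame: leave it where it is. Origin at the middle of its foot
- varnish: low round pale grey tin of varnish, 66 mm across, 75 mm high; stands on the table near the frame: leave it where it is. Origin at the middle of its foot

How it is judged:
By the outcome, as a careful person would: the job done as asked, in the order asked, and still so for the second after the job is handed in, while the arm keeps its last pose, push and grip.
It also fails if it takes over 59 s, if anything falls off the work surface, if the arm or the gripper's body presses on something with over 40 N, if the wrist force passes 120 N, or if a joint passes its speed limit or range.

### The arm

A 6-joint arm with a two-finger parallel gripper is mounted at the origin on the work surface. World frame = base frame: x ahead of the robot, y to its left, z up, the work surface at z = 0. Lengths are in m, angles in rad, forces in N, time in s.
With the tool pointing down it reaches from about 0.375 to 0.75 m from the base axis. Payload 9 kg.
Tool frame: the origin (TCP) lies on the centre line of the jaws, within the pads' length; the fingertips stand 11 mm ahead of it and the grasp point (between the pads) lies 8 mm behind it; z points along the fingers, y is the line along which they close (so a half turn about z gives the same grasp; the last joint's range is limited). The gripper opens to 85 mm and grips with 20 to 120 N. Pads are 22 mm wide; open, the fingers measure 114 mm over their backs; the gripper's body (76 mm by 85 mm) begins 54 mm behind the grasp point. The pads swing forward as they close: fully open they stand 13 mm farther back than shut.
Start: joints at [0.916, 0.104, 0.097, 1.564, 0, 1.353], TCP at [0.254, 0.544, 0.208] pointing down, gripper open.
Joint ranges: [-2.99, 2.99], [-0.84, 1.86], [-1.1, 1.16], [-1.84, 2.11], [-1.51, 1.56], [-3.14, 3.14]. Speed limits (rad/s): [2.22, 2.22, 2.57, 3.14, 3.14, 3.14].

### API

Orientations are given as a unit quaternion [x, y, z, w].
In Python, from station import status, vision, job gives the robot as it stands.
- The arm moves only by the tool send_rows, never from a script. Its argument "moves" is a list of rows, each a list of 7 numbers: the shift along the tool's x, y, z in m, then the turn, a rotation vector about the tool's x, y, z in rad, then the closure, from -1 (fully open) to 1 (shut). A call has 1 to 5 rows; each row is the pose to reach, as a shift and turn from the pose commanded when the call began, along the tool's axes at that moment; what a row does not reach only later rows make up. A row lasts 1/10 s, in which the tool goes at most 50 mm and 8.59 degrees, less where a joint would pass 70% of its speed; a pose out of reach is approached as far as the arm can. A call with a gripper value outside its range is refused whole. The fingers move at their own pace and stop on an object; the grip force is fixed at half the most. Time passes only in rows, so rows that repeat a pose let the fingers close. It gives the time, the measured TCP pose, the force, the opening and the grip force at its end, in the units of the state.
- status.get_state(): the state, without advancing time (a new reading comes with each control period).
- vision.get_image(name): name is "side" or "top" or "wrist"; returns a dict with "frame" (420x560x3 uint8, red, green, blue), "camera_matrix" (3x3 intrinsics, pixels), "rvec" (rotation vector, rad) and "tvec" (3), from world to camera coordinates, as OpenCV has them. Camera axes: x right, y down, z forward; pixel columns grow to the right and rows downward; lengths in m; the calibration is good to about 2 mm. The wrist camera is an equidistant fisheye: a pixel r from the principal point sees the ray r / f radians off the axis. A picture is of the moment at which its call begins. There is no depth.
- job.close_job(): hands the job in; it is judged then, once.
The state is a dict: "t": time; "q": joint angles; "joint_velocities": joint speeds; "joint_torque": joint torques, N m; "tcp_pos": TCP position; "ee_rot": TCP orientation; "ft_force": force on the tool from outside, world axes, zero at the start; "torque": the same for the moment, N m; "opening": finger opening in m; "grasp_force": force on a finger pad.
Only numpy, scipy, OpenCV 4.12 (cv2) and the standard library are available. Lean on these libraries where they do the work, as an engineer would, in place of code of your own. Each camera call takes 0.05 s, during which the arm holds its last target. There are 200 camera calls.

## Working session

There is one attempt and no reset: what is moved stays moved. The work goes in short steps, Python scripts to look and compute and a tool call to move; the robot and the scene stay as the last step left them, time stands still between calls to the robot, and variables do not carry over. Pictures are saved under pics/ and viewed, at most 10 in all, crops included, and the job is handed in when it is done.

Besides the shell and the picture viewer there is one more tool, called after ">>>" in YAML: its name, and indented under it one key for each argument. send_rows: Moves the arm, as the interface text tells. Its arguments: {"type":"object","properties":{"moves":{"type":"array","items":{"type":"array","items":{"type":"number"}}}},"required":["moves"]}

```bash
mkdir -p pics; ls; python3 - <<'E'
from station import status, vision
import cv2,pickle
print(status.get_state())
d={n:vision.get_image(n) for n in("top","side","wrist")}
pickle.dump(d,open('d0.pkl','wb'))
for n in d:
    cv2.imwrite(f'pics/{n}0.png',d[n]['frame'][:,:,::-1]); print(n,d[n]['camera_matrix'].tolist(),d[n]['rvec'],d[n]['tvec'])
E
```

```text
pics
{'t': 0.0, 'q': array([ 9.16297043e-01,  1.04739504e-01,  9.64809220e-02,  1.56390929e+00,
       -5.90988265e-06,  1.35310351e+00]), 'joint_velocities': array([-0.00010456,  0.00271675, -0.00103552, -0.00151835,  0.00132777,
       -0.00147296]), 'joint_torque': array([ 9.80269688e-04, -5.56931233e+01,  5.03648329e+01,  1.68331544e-02,
       -2.78039979e-04,  9.61632907e-06]), 'tcp_pos': array([0.25358946, 0.54337155, 0.20700523]), 'ee_rot': array([ 2.16671014e-01,  9.76244437e-01, -6.22835663e-04, -2.86993851e-04]), 'ft_force': array([-0.26527661, -1.01926413, -0.40759478]), 'torque': array([-0.00673804,  0.03981355, -0.01406001]), 'grasp_force': 0.0, 'opening': 0.08503152822993884}
top [[452.5034902824653, 0.0, 285.0835301199214], [0.0, 452.5034902824653, 211.33980878341347], [0.0, 0.0, 1.0]] [ 2.17228108 -2.13162938  0.18027195] [-0.00172084  0.59338705  1.03075637]
side [[405.043623598779, 0.0, 282.5046036293934], [0.0, 405.043623598779, 212.0131080260986], [0.0, 0.0, 1.0]] [ 2.20964803 -0.53612204  0.2469981 ] [-0.50441119  0.25266994  0.68416548]
wrist [[325.19226210127806, 0.0, 283.63083928580124], [0.0, 325.19226210127806, 208.6526028807054], [0.0, 0.0, 1.0]] [-2.42181912 -1.54234236 -0.23652332] [-0.59898236 -0.03990845  0.38033592]
```

View pics/top0.png

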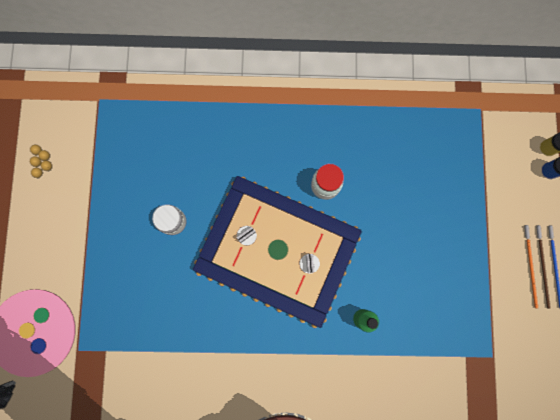

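View pics/side0.png

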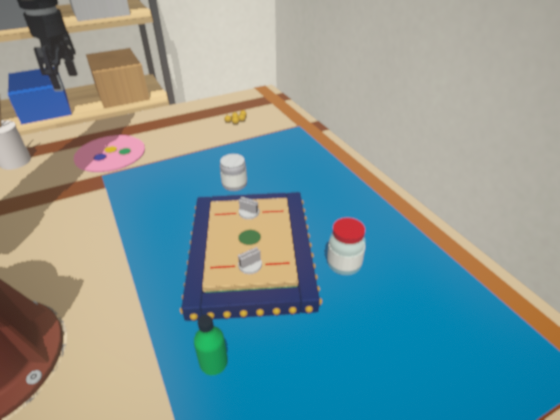

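The top view shows the disc at about (278,250), fastener wings at (246,236) and (309,263), the jar at (328,182), paint at (367,321) and the tin at (168,219). The side view agrees.

```bash
cat > h.py <<'E'
import cv2,numpy as np
def ray(d,px,z,fish=False):
    K=d['camera_matrix'];R=cv2.Rodrigues(np.array(d['rvec']))[0];t=np.array(d['tvec']).ravel()
    p=np.array(px,float).reshape(-1,2); n=(p-K[:2,2])/[K[0,0],K[1,1]]
    if fish:
        th=np.linalg.norm(n,axis=1); v=np.c_[n/np.maximum(th,1e-9)[:,None]*np.sin(th)[:,None],np.cos(th)]
    else: v=np.c_[n,np.ones(len(n))]
    v=v@R; c=-R.T@t
    return c+v*((z-c[2])/v[:,2])[:,None]
def blobs(m,mn):
    n,l,s,c=cv2.connectedComponentsWithStats(m.astype(np.uint8))
    return [(c[i],np.argwhere(l==i)[:,::-1]) for i in range(1,n) if s[i,4]>=mn]
def masks(f):
    r,g,b=[f[:,:,i].astype(int) for i in range(3)]
    return dict(red=(r>150)&(r-g>90)&(r-b>80),green=(g-r>25)&(g-b>10)&(g<140),
      grey=(abs(r-b)<25)&(abs(r-g)<25)&(r>60))
def major(p):
    w,v=np.linalg.eigh(np.cov(p[:,:2].T)); a=v[:,1]; return np.degrees(np.arctan2(a[1],a[0]))%180, np.sqrt(w*12)
E
python3 - <<'E'
import pickle
from h import *
d=pickle.load(open('d0.pkl','rb'))
for n in('top','side'):
    m=masks(d[n]['frame'])
    for k,z,mn in(('red',.05,12),('green',.05,60),('grey',.058,60)):
        for c,p in blobs(m[k],mn):
            w=ray(d[n],p,z)
            if len(p)<900: print(n,k,c.round(1),len(p),w.mean(0).round(4),major(w))
f=d['top']['frame'][195:305,205:355]
cv2.imwrite('pics/c0.png',cv2.resize(f,None,fx=5.3,fy=5.3,interpolation=cv2.INTER_CUBIC)[:,:,::-1])
E
```

```text
top red [329.5 176.7] 542 [ 0.6784 -0.0954  0.05  ] (np.float64(165.6182887757241), array([0.05486077, 0.05560838]))
top red [255.8 214.8] 42 [0.5829 0.0784 0.05  ] (np.float64(157.0087491646738), array([0.00493124, 0.04965396]))
top red [318.  242.4] 39 [ 0.5204 -0.0688  0.05  ] (np.float64(156.88227611662984), array([0.00467787, 0.04598209]))
top red [530.7 262. ] 51 [ 0.4841 -0.5695  0.05  ] (np.float64(3.2966758785154298), array([0.00303984, 0.09419552]))
top red [237.  255.8] 41 [0.4858 0.1195 0.05  ] (np.float64(157.64986864477206), array([0.00474821, 0.04633259]))
top red [299.9 284.2] 42 [ 0.423  -0.0276  0.05  ] (np.float64(157.48049036019162), array([0.00458118, 0.04910855]))
top red [534.9 295.5] 27 [ 0.4067 -0.5742  0.05  ] (np.float64(3.4942276446923586), array([0.00277608, 0.053083  ]))
top green [277.6 249.2] 285 [0.5029 0.0254 0.05  ] (np.float64(21.286648385567588), array([0.03797081, 0.0391088 ]))
top green [ 40.8 314.9] 172 [0.3444 0.5579 0.05  ] (np.float64(91.69302200576784), array([0.02812195, 0.02908602]))
top green [364.2 319.4] 334 [ 0.3461 -0.1759  0.05  ] (
[... 651 characters left out ...]
 green [249.2 236.9] 206 [0.5024 0.026  0.05  ] (np.float64(166.2828020955039), array([0.03443753, 0.03655493]))
side green [219.1 348.1] 262 [ 0.3559 -0.1894  0.05  ] (np.float64(88.1480373083792), array([0.02809902, 0.09079984]))
side grey [233.  171.7] 797 [0.5594 0.2581 0.058 ] (np.float64(70.9233470366069), array([0.05797488, 0.15057733]))
side grey [254.7 227.3] 636 [0.5249 0.0492 0.058 ] (np.float64(72.55690746271802), array([0.14884668, 0.35345397]))
side grey [249.8 261.1] 434 [ 0.4732 -0.0452  0.058 ] (np.float64(59.1043258897558), array([0.03832952, 0.05655845]))
side grey [ 33.6 376.8] 161 [ 0.0933 -0.1136  0.058 ] (np.float64(107.14784890531634), array([0.01798757, 0.02006135]))
```

View pics/c0.png

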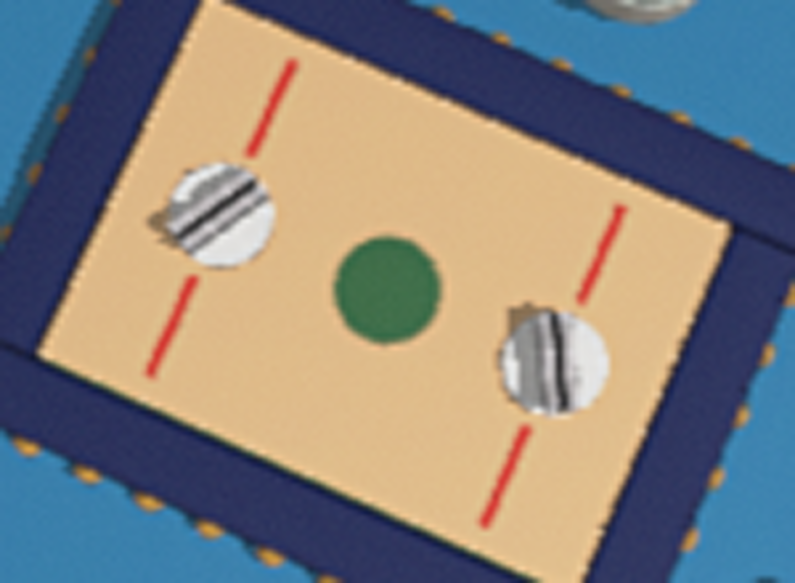

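Panel yaw is about -22.9°, its centre is (0.503, 0.025), and both fasteners lie where the geometry says (±80 mm along panel y). The slots are at about -53° for B and +8° for A. I'll move above B.

>>> send_rows:
  moves:
    - [-0.04, -0.026, 0, 0, 0, 0, -1]
    - [-0.08, -0.052, 0, 0, 0, 0, -1]
    - [-0.12, -0.077, 0, 0, 0, 0, -1]
    - [-0.16, -0.103, 0, 0, 0, 0, -1]
    - [-0.2, -0.129, 0, 0, 0, 0, -1]

```text
t: 0.65
tcp_pos: [0.381, 0.3406, 0.2077]
ee_rot: [0.216, 0.976, 0.0, 0.0]
ft_force: [1.1, 0.1, -0.1]
opening: 0.0853
grasp_force: 0.0
```

>>> send_rows:
  moves:
    - [-0.04, -0.026, 0, 0, 0, 0.1, -1]
    - [-0.08, -0.052, 0, 0, 0, 0.2, -1]
    - [-0.12, -0.077, 0, 0, 0, 0.3, -1]
    - [-0.16, -0.103, 0, 0, 0, 0.4, -1]
    - [-0.2, -0.129, 0, 0, 0, 0.49, -1]

```text
t: 1.15
tcp_pos: [0.5078, 0.1388, 0.2077]
ee_rot: [0.449, 0.894, 0.0, -0.0]
ft_force: [-0.5, 1.1, 0.7]
opening: 0.0854
grasp_force: 0.0
```

```bash
cat >> h.py <<'E'
def pose(s):
    from scipy.spatial.transform import Rotation as Ro
    R=Ro.from_quat(s['ee_rot']).as_matrix(); return np.array(s['tcp_pos']),R,np.degrees(np.arctan2(R[1,0],R[0,0]))
def delta(s,target,yaw):
    p,R,y=pose(s); return (R.T@(np.array(target)-p)).round(4), round(-np.radians((yaw-y+180)%360-180),4)
E
python3 - <<'E'
from station import status, vision
import pickle
from h import *
s=status.get_state(); print(s['t'],pose(s),s['ft_force'],delta(s,[.534,.099,.15],127))
d=vision.get_image('wrist'); pickle.dump(d,open('d1.pkl','wb'))
cv2.imwrite('pics/w1.png',d['frame'][:,:,::-1])
E
```

```text
1.15 (array([0.50775111, 0.13884597, 0.20769322]), array([[-5.97066518e-01,  8.02191730e-01,  4.71837446e-05],
       [ 8.02191726e-01,  5.97066507e-01,  1.43340479e-04],
       [ 8.68147131e-05,  1.23434210e-04, -9.99999989e-01]]), np.float64(126.66009024616852)) [-0.47416605  1.13075499  0.70099367] (array([-0.0476, -0.0027,  0.0577]), np.float64(-0.0059))
```

View pics/w1.png

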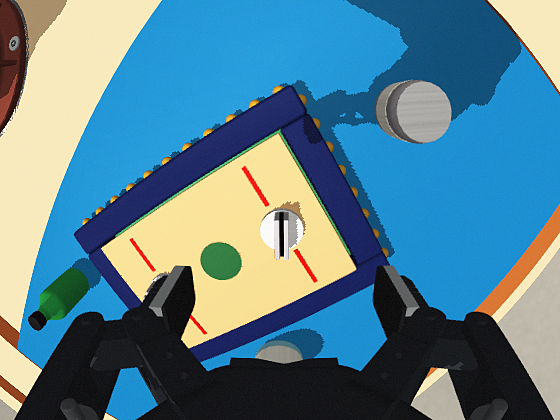

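The wrist view shows fastener B's black slot running from about (281,212) to (282,255). It is upright in the image, so the jaws are nearly square to it. Now I'll measure it.

```bash
python3 - <<'E'
import pickle
from h import *
d=pickle.load(open('d1.pkl','rb'));f=d['frame']
g=f.max(2).astype(int); m=np.zeros(g.shape,bool); m[205:262,270:294]=g[205:262,270:294]<70
for c,p in blobs(m,20):
    w=ray(d,p,.084,True); print('slot',c,len(p),w.mean(0),major(w))
k=masks(f)
for c,p in blobs(k['red'],40):
    w=ray(d,p,.05,True); print('red',c,len(p),w.mean(0),major(w))
for c,p in blobs(k['green'],200):
    w=ray(d,p,.05,True); print('green',c,len(p),w.mean(0))
E
```

```text
slot [281.29166667 232.33333333] 192 [0.52942115 0.10594527 0.084     ] (np.float64(127.36655136295647), array([0.00417937, 0.04625695]))
red [255.37826087 186.6       ] 230 [0.4859238  0.11957973 0.05      ] (np.float64(156.79632015889462), array([0.00528757, 0.04764227]))
red [522.29076923 265.70051282] 1950 [0.84316678 0.25067359 0.05      ] (np.float64(90.53528824093448), array([0.03751651, 0.17762135]))
red [141.95104895 254.41958042] 143 [ 0.42287688 -0.02780746  0.05      ] (np.float64(157.23426142014074), array([0.00532639, 0.04825173]))
red [304.99415205 264.90643275] 171 [0.58215991 0.07903082 0.05      ] (np.float64(157.000664079991), array([0.00510637, 0.04778327]))
red [197.54320988 324.49382716] 81 [ 0.52787088 -0.07208618  0.05      ] (np.float64(156.47318976688317), array([0.00540247, 0.03374286]))
green [220.51310228 260.79966188] 1183 [0.503114   0.02572653 0.05      ]
green [ 63.76511776 293.90961171] 1571 [ 0.3476155  -0.17317907  0.05      ]
```

B's axis is (0.534, 0.099), the slot is at 127.4° and the line at 157°. Next I'll descend and grip.

>>> send_rows:
  moves:
    - [-0.046, -0.0025, 0.01, 0, 0, -0.012, -1]
    - [-0.048, -0.0025, 0.05, 0, 0, -0.012, -1]
    - [-0.048, -0.0025, 0.09, 0, 0, -0.012, -1]
    - [-0.048, -0.0025, 0.12, 0, 0, -0.012, -0.3]
    - [-0.048, -0.0025, 0.132, 0, 0, -0.012, 0.2]

```text
t: 1.7
tcp_pos: [0.5317, 0.1009, 0.0722]
ee_rot: [0.442, 0.897, -0.001, -0.002]
ft_force: [-0.4, 0.3, 0.5]
opening: 0.0592
grasp_force: 0.0
```

>>> send_rows:
  moves:
    - [0, 0, 0, 0, 0, 0, 0.4]
    - [0, 0, 0, 0, 0, 0, 1]
    - [0, 0, 0, 0, 0, 0, 1]
    - [0, 0, 0, 0, 0, 0, 1]
    - [0, 0, 0, 0, 0, 0, 1]

```text
t: 2.2
tcp_pos: [0.5346, 0.1008, 0.0769]
ee_rot: [0.442, 0.897, 0.0, 0.001]
ft_force: [0.9, 0.3, 0.8]
opening: 0.0001
grasp_force: 0.0
```

```bash
python3 - <<'E'
from station import status
from h import *
s=status.get_state(); print(s['t'],pose(s)[0],pose(s)[2],s['ft_force'],s['opening'],s['grasp_force'],delta(s,[.534,.099,.075],157))
E
```

```text
2.2 [0.53462764 0.10082619 0.07687601] 127.59054340326269 [0.87035519 0.30303475 0.82117218] 5.99093806384251e-05 0.0 (array([-0.0011, -0.0016,  0.0019]), np.float64(-0.5133))
```

The fingers shut on nothing, which I didn't expect. I'll look before going on.

```bash
python3 - <<'E'
from station import vision
import cv2,numpy as np,pickle
d={n:vision.get_image(n) for n in('wrist','side','top')};pickle.dump(d,open('d2.pkl','wb'))
w=d['wrist']['frame'][150:420,130:430];s=d['side']['frame'][165:305,170:325]
a=cv2.resize(w,(400,360));b=cv2.resize(s,(400,361),interpolation=cv2.INTER_CUBIC)[:360]
cv2.imwrite('pics/c2.png',np.hstack([a,b])[:,:,::-1])
E
```

```text
(no output)
```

View pics/c2.png

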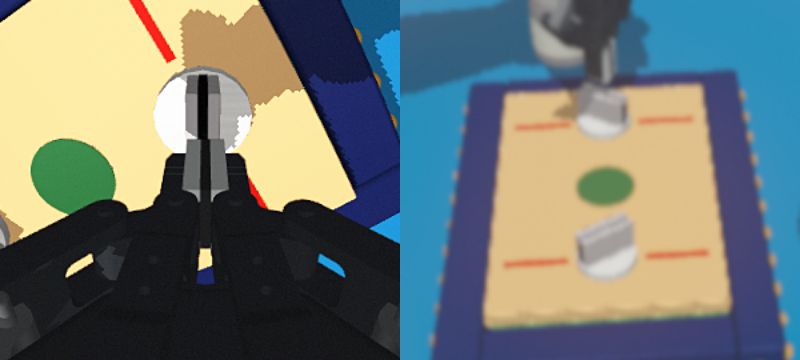

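Left (wrist): the wing still stands at crop (203,110), and the shut fingertips end at about (207,145), apparently beyond the wing's near end or above it. Right (side): the fingers are beside wing B. I'll compare projections.

```bash
cat >> h.py <<'E'
def proj(d,P,fish=False):
    K=d['camera_matrix'];R=cv2.Rodrigues(np.array(d['rvec']))[0];v=R@np.array(P)+np.array(d['tvec']).ravel()
    if fish:
        r=np.hypot(v[0],v[1]); n=v[:2]/r*np.arctan2(r,v[2])
    else: n=v[:2]/v[2]
    return (n*[K[0,0],K[1,1]]+K[:2,2]).round(1)
E
python3 - <<'E'
import pickle
from station import status
from h import *
d=pickle.load(open('d2.pkl','rb'));p=pose(status.get_state())[0]
u=np.array([np.cos(np.radians(127.4)),np.sin(np.radians(127.4)),0])
for n in('wrist','side'):
    D=d[n];F=n=='wrist';print(n,'cam',-cv2.Rodrigues(np.array(D['rvec']))[0].T@np.array(D['tvec']).ravel())
    for nm,P in (('tip',p-[0,0,.011]),('tcp',p),('wing+',np.array([.534,.099,.084])+.021*u),('wing-',np.array([.534,.099,.084])-.021*u),('foot',np.array([.534,.099,.058]))):
        q=proj(D,P,F); o,sc=((130,150),400/300) if F else ((170,165),400/155)
        print(nm,q,'crop',((q-o)*sc).round())
E
```

```text
wrist cam [0.48747576 0.16206455 0.24285827]
tip [282.9 240.9] crop [204. 121.]
tcp [282.9 248.6] crop [204. 131.]
wing+ [280.6 220.6] crop [201.  94.]
wing- [280.6 289.7] crop [201. 186.]
foot [280.9 238.3] crop [201. 118.]
side cam [ 0.28375309 -0.55724973  0.62873848]
tip [248.5 206.8] crop [203. 108.]
tcp [248.2 202.9] crop [202.  98.]
wing+ [239.9 198.1] crop [180.  85.]
wing- [256.7 203.2] crop [224.  99.]
foot [248.9 209.8] crop [204. 116.]
```

```bash
python3 - <<'E'
import cv2,numpy as np,pickle
d=pickle.load(open('d2.pkl','rb'))
w=d['wrist']['frame'][195:325,220:350];s=d['side']['frame'][160:240,210:290]
cv2.imwrite('pics/c3.png',np.hstack([cv2.resize(x,(400,400),interpolation=cv2.INTER_CUBIC) for x in(w,s)])[:,:,::-1])
E
```

```text
(no output)
```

View pics/c3.png

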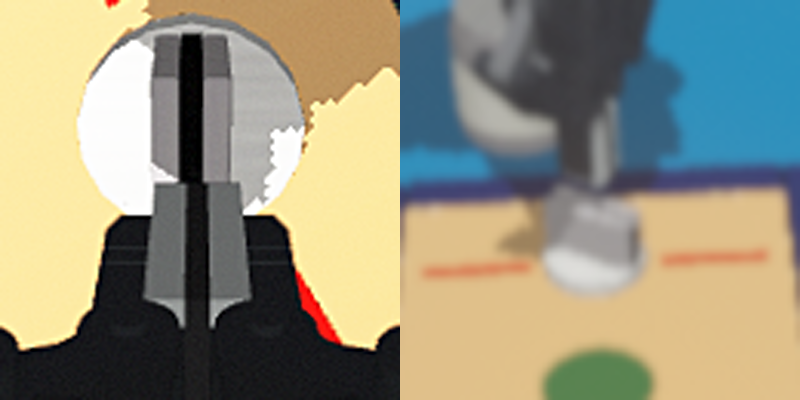

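The shut pads (wrist crop, edge at y≈183) sit just over the wing. In the side view the tips end at about (600,185), slightly above the wing's top at about (600,205). So the real tips are at z≈0.093, shorter than stated. I'll open, go 18 mm lower and regrip, watching the force.

>>> send_rows:
  moves:
    - [0, 0, -0.01, 0, 0, 0, -0.4]
    - [0, 0, -0.01, 0, 0, 0, -0.4]
    - [0, 0, -0.01, 0, 0, 0, -0.4]
    - [0, -0.001, 0.0, 0, 0, 0, -0.4]
    - [0, -0.001, 0.01, 0, 0, 0, -0.4]

```text
t: 2.85
tcp_pos: [0.5331, 0.1002, 0.0649]
ee_rot: [0.442, 0.897, 0.0, -0.0]
ft_force: [-0.1, 0.2, -0.8]
opening: 0.0597
grasp_force: 0.0
```

>>> send_rows:
  moves:
    - [0, 0, 0.004, 0, 0, 0, -0.4]
    - [0, 0, 0.008, 0, 0, 0, -0.4]
    - [0, 0, 0.008, 0, 0, 0, 0.2]
    - [0, 0, 0.008, 0, 0, 0, 0.5]
    - [0, 0, 0.008, 0, 0, 0, 0.6]

```text
t: 3.35
tcp_pos: [0.5334, 0.1002, 0.0582]
ee_rot: [0.442, 0.897, 0.0, 0.0]
ft_force: [-0.1, 0.6, -0.6]
opening: 0.0177
grasp_force: 0.0
```

>>> send_rows:
  moves:
    - [0, 0, 0, 0, 0, 0, 0.7]
    - [0, 0, 0, 0, 0, 0, 0.8]
    - [0, 0, 0, 0, 0, 0, 1]
    - [0, 0, 0, 0, 0, 0, 1]

```text
t: 3.75
tcp_pos: [0.5336, 0.1003, 0.0583]
ee_rot: [0.442, 0.897, 0.0, 0.0]
ft_force: [-0.6, 0.8, 3.5]
opening: 0.0107
grasp_force: 58.7
```

Gripped: 58.7 N, opening about 11 mm. Now I'll turn to 157°.

>>> send_rows:
  moves:
    - [0, 0, -0.001, 0, 0, -0.1, 1]
    - [0, 0, -0.001, 0, 0, -0.22, 1]
    - [0, 0, -0.001, 0, 0, -0.34, 1]
    - [0, 0, -0.001, 0, 0, -0.45, 1]
    - [0, 0, -0.001, 0, 0, -0.513, 1]

```text
t: 4.25
tcp_pos: [0.5333, 0.1001, 0.0585]
ee_rot: [0.198, 0.98, 0.0, 0.0]
ft_force: [3.1, -0.1, -1.2]
opening: 0.0105
grasp_force: 59.3
```

>>> send_rows:
  moves:
    - [0, 0, 0, 0, 0, 0, 1]
    - [0, 0, 0, 0, 0, 0, 1]

```text
t: 4.45
tcp_pos: [0.5333, 0.1001, 0.0585]
ee_rot: [0.201, 0.98, 0.0, 0.0]
ft_force: [3.9, 0.9, -2.9]
opening: 0.0107
grasp_force: 58.9
```

```bash
python3 - <<'E'
from station import status
from h import *
s=status.get_state(); print(s['t'],pose(s)[0],pose(s)[2],s['ft_force'],s['opening'],s['grasp_force'],delta(s,[.534,.099,.075],157))
E
```

```text
4.45 [0.53330184 0.10013493 0.058531  ] 156.86213581457744 [ 3.91597195  0.87515715 -2.92135251] 0.010666286742493076 58.93162429332733 (array([-0.0011, -0.0008, -0.0165]), np.float64(-0.0024))
```

Now I'll open, lift and look.

>>> send_rows:
  moves:
    - [0, 0, 0, 0, 0, 0, 0.2]
    - [0, 0, 0, 0, 0, 0, -0.4]
    - [0, 0, 0, 0, 0, 0, -0.6]
    - [0, 0, -0.03, 0, 0, 0, -0.8]
    - [0, 0, -0.08, 0, 0, 0, -1]

```text
t: 4.95
tcp_pos: [0.5305, 0.1003, 0.1364]
ee_rot: [0.2, 0.98, -0.0, -0.003]
ft_force: [1.3, -0.4, 1.1]
opening: 0.0817
grasp_force: 0.0
```

>>> send_rows:
  moves:
    - [0.02, -0.04, -0.03, 0, 0, 0, -1]
    - [0.03, -0.08, -0.05, 0, 0, 0, -1]
    - [0.03, -0.08, -0.05, 0, 0, 0, -1]

```text
t: 5.25
tcp_pos: [0.474, 0.0356, 0.1929]
ee_rot: [0.201, 0.98, -0.0, 0.003]
ft_force: [-1.5, -0.1, 0.2]
opening: 0.0858
grasp_force: 0.0
```

```bash
python3 - <<'E'
from station import status, vision
import pickle
from h import *
s=status.get_state(); print(s['t'],pose(s)[0],pose(s)[2],s['ft_force'],s['opening'])
d=vision.get_image('wrist'); pickle.dump(d,open('d3.pkl','wb'))
for P in([.534,.099,.084],[.472,-.048,.084]): print(proj(d,P,True))
cv2.imwrite('pics/w3.png',d['frame'][:,:,::-1])
E
```

```text
5.25 [0.47397203 0.03563929 0.19285841] 156.81762960162507 [-1.46524513 -0.05313589  0.19224688] 0.0857782785086546
[372.1 228.3]
[200.4 229.2]
```

View pics/w3.png

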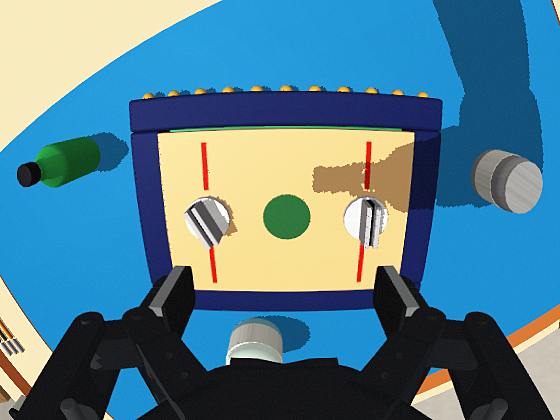

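Fastener B at about (370,222) now looks parallel to its red lines. Fastener A at about (207,222) is still tilted. I'll measure both.

```bash
python3 - <<'E'
import pickle
from h import *
from station import status
d=pickle.load(open('d3.pkl','rb'));f=d['frame'];s=status.get_state()
g=f.max(2).astype(int)
for x0 in(185,350):
    m=np.zeros(g.shape,bool); m[196:255,x0:x0+50]=g[196:255,x0:x0+50]<60
    for c,p in blobs(m,20):
        q=p[p[:,1]>213]; w=ray(d,p,.084,True); w2=ray(d,q,.084,True); print('slot',c,len(p),p.min(0),p.max(0),w.mean(0),major(w),major(w2)[0])
k=masks(f); L=[]
for c,p in blobs(k['red'],40):
    w=ray(d,p,.05,True)
    if 120<c[1]<300: print('red',c,len(p),w.mean(0),major(w)); 
    L.append((c,w.mean(0)))
print(delta(s,[.4717,-.048,.15],188))
E
```

```text
slot [200.68888889 226.82222222] 45 [191 212] [212 244] [ 0.47010337 -0.04660607  0.084     ] (np.float64(5.506665977497562), array([0.00130528, 0.03574025])) 5.532272632104792
slot [371.16363636 218.74545455] 110 [366 200] [374 245] [0.52484769 0.1010525  0.084     ] (np.float64(161.07886082893643), array([0.00503318, 0.04790734])) 156.62824434693604
red [367.6460177  163.57079646] 226 [0.48392928 0.12070251 0.05      ] (np.float64(157.57278225222882), array([0.00520031, 0.04840722]))
red [204.41632653 165.71020408] 245 [ 0.42291052 -0.02748926  0.05      ] (np.float64(157.2391855857495), array([0.00524733, 0.0478988 ]))
red [360.04069767 262.73837209] 172 [0.58372367 0.07849367 0.05      ] (np.float64(157.8714596837632), array([0.00526699, 0.04462378]))
red [212.68235294 264.10588235] 170 [ 0.52215045 -0.0692491   0.05      ] (np.float64(156.8369078365019), array([0.00536761, 0.04394344]))
(array([-0.0306, -0.0792,  0.0411]), np.float64(-0.5444))
```

B is at 156.6° against a line at 157°, which is good. A is at about 7° (187°), with its axis at (0.472, -0.048).

>>> send_rows:
  moves:
    - [-0.01, -0.025, 0, 0, 0, -0.13, -0.8]
    - [-0.02, -0.05, 0, 0, 0, -0.26, -0.4]
    - [-0.031, -0.079, 0, 0, 0, -0.4, -0.4]
    - [-0.031, -0.079, 0.02, 0, 0, -0.527, -0.4]
    - [-0.031, -0.079, 0.03, 0, 0, -0.527, -0.4]

```text
t: 5.8
tcp_pos: [0.4715, -0.0464, 0.1566]
ee_rot: [-0.063, 0.998, 0.001, -0.001]
ft_force: [0.1, 0.6, -0.4]
opening: 0.0596
grasp_force: 0.0
```

```bash
python3 - <<'E'
from station import status,vision
from h import *
s=status.get_state(); print(s['t'],pose(s)[0],pose(s)[2],s['ft_force'],s['opening'],delta(s,[.472,-.048,.059],187))
d=vision.get_image('wrist');f=d['frame'];g=f.max(2).astype(int)
u,v=proj(d,[.472,-.048,.084],True).astype(int);print(u,v)
m=np.zeros(g.shape,bool); m[v-30:v+45,u-14:u+14]=g[v-30:v+45,u-14:u+14]<60
for c,p in blobs(m,30):
    q=p[p[:,1]>v-12];w=ray(d,q,.084,True);print(c,p.min(0),p.max(0),w.mean(0),major(w))
E
```

```text
5.8 [ 0.47145285 -0.04638303  0.15661522] -172.79181109045578 [ 0.06172152  0.57139705 -0.37356524] 0.059626162017752865 (array([-0.0005, -0.0018,  0.0976]), np.float64(0.0036))
282 210
[282.14652015 205.20879121] [280 180] [285 232] [ 0.4757165  -0.04758846  0.084     ] (np.float64(6.98818828512421), array([0.00379924, 0.02777127]))
```

>>> send_rows:
  moves:
    - [0, -0.001, 0.035, 0, 0, 0, -0.4]
    - [0, -0.001, 0.07, 0, 0, 0, -0.4]
    - [0, -0.001, 0.095, 0, 0, 0, -0.4]
    - [0, -0.001, 0.103, 0, 0, 0, -0.4]
    - [0, -0.001, 0.103, 0, 0, 0, 0.2]

```text
t: 6.35
tcp_pos: [0.4713, -0.0465, 0.055]
ee_rot: [-0.062, 0.998, 0.001, -0.001]
ft_force: [1.0, -1.0, 0.3]
opening: 0.0466
grasp_force: 0.0
```

>>> send_rows:
  moves:
    - [0, 0, 0, 0, 0, 0, 0.5]
    - [0, 0, 0, 0, 0, 0, 0.6]
    - [0, 0, 0, 0, 0, 0, 0.8]
    - [0, 0, 0, 0, 0, 0, 1]
    - [0, 0, 0, 0, 0, 0, 1]

```text
t: 6.85
tcp_pos: [0.473, -0.0474, 0.0567]
ee_rot: [-0.063, 0.998, 0.0, 0.001]
ft_force: [2.9, 3.1, 4.0]
opening: 0.0111
grasp_force: 58.6
```

```bash
python3 - <<'E'
from station import status
from h import *
s=status.get_state(); print(s['t'],pose(s)[0],pose(s)[2],s['ft_force'],s['opening'],s['grasp_force'],delta(s,[.472,-.048,.0585],157))
E
```

```text
6.85 [ 0.4729627  -0.04744562  0.05671298] -172.8216749383533 [2.9229322  3.12600776 3.95266239] 0.011103606448234575 58.602458238601685 (array([ 0.001 , -0.0004, -0.0018]), np.float64(0.5267))
```

Gripped. I'll raise 1.5 mm to unload the panel and turn by +0.527.

>>> send_rows:
  moves:
    - [0, 0, -0.0015, 0, 0, 0.1, 1]
    - [0, 0, -0.0015, 0, 0, 0.22, 1]
    - [0, 0, -0.0015, 0, 0, 0.34, 1]
    - [0, 0, -0.0015, 0, 0, 0.45, 1]
    - [0, 0, -0.0015, 0, 0, 0.527, 1]

```text
t: 7.35
tcp_pos: [0.4728, -0.048, 0.0577]
ee_rot: [0.202, 0.979, -0.0, 0.001]
ft_force: [3.7, 0.2, 1.1]
opening: 0.0106
grasp_force: 59.6
```

>>> send_rows:
  moves:
    - [0, 0, 0, 0, 0, 0, 1]
    - [0, 0, 0, 0, 0, 0, 1]

```text
t: 7.55
tcp_pos: [0.4727, -0.048, 0.0577]
ee_rot: [0.199, 0.98, -0.0, 0.001]
ft_force: [4.5, -0.6, 1.5]
opening: 0.0107
grasp_force: 59.6
```

>>> send_rows:
  moves:
    - [0, 0, 0, 0, 0, 0, 0.2]
    - [0, 0, 0, 0, 0, 0, -0.4]
    - [0, 0, 0, 0, 0, 0, -0.6]
    - [0, 0, -0.03, 0, 0, 0, -0.6]
    - [0, 0, -0.08, 0, 0, 0, -0.6]

```text
t: 8.05
tcp_pos: [0.4693, -0.0465, 0.1349]
ee_rot: [0.199, 0.98, 0.001, -0.004]
ft_force: [0.4, -0.5, 0.7]
opening: 0.0685
grasp_force: 0.0
```

>>> send_rows:
  moves:
    - [-0.02, 0.02, -0.03, 0, 0, 0, -1]
    - [-0.02, 0.05, -0.05, 0, 0, 0, -1]
    - [-0.02, 0.08, -0.05, 0, 0, 0, -1]
    - [-0.02, 0.08, -0.05, 0, 0, 0, -1]

```text
t: 8.45
tcp_pos: [0.5225, 0.0207, 0.1877]
ee_rot: [0.198, 0.98, 0.0, 0.0]
ft_force: [0.8, -0.0, -0.6]
opening: 0.0853
grasp_force: 0.0
```

```bash
python3 - <<'E'
from station import status,vision
from h import *
s=status.get_state(); print(s['t'],pose(s)[0],pose(s)[2],s['ft_force'],s['opening'],delta(s,[.503,.0255,.15],157))
d=vision.get_image('wrist');f=d['frame'];g=f.max(2).astype(int)
for P in([.472,-.048,.084],[.534,.099,.084]):
    u,v=proj(d,P,True).astype(int);print(u,v)
    m=np.zeros(g.shape,bool); m[v-40:v+45,u-22:u+22]=g[v-40:v+45,u-22:u+22]<70
    for c,p in blobs(m,20):
        q=p[p[:,1]>v-10];print(c,p.min(0),p.max(0),len(q))
        if len(q)>5:w=ray(d,q,.084,True);print(w.mean(0),major(w))
for c,p in blobs(masks(f)['red'],40):
    w=ray(d,p,.05,True)
    if 100<c[1]<310: print('red',c,w.mean(0),major(w)[0])
cv2.imwrite('pics/w4.png',f[:,:,::-1])
E
```

```text
8.45 [0.52252982 0.02067181 0.18772561] 157.15868084135104 [ 0.81552282 -0.04327533 -0.62596929] 0.08530119775791287 (array([ 0.0199, -0.0032,  0.0377]), np.float64(0.0028))
188 177
[189.33510638 172.79787234] [186 150] [197 197] 111
[ 0.47674128 -0.04987006  0.084     ] (np.float64(154.58970964690602), array([0.00387959, 0.02725848]))
[199.71369295 173.84647303] [196 151] [203 197] 156
[ 0.47948426 -0.04029643  0.084     ] (np.float64(155.64407721435242), array([0.0054754 , 0.02518926]))
372 177
[371.62874251 173.61077844] [365 150] [375 198] 111
[0.53821933 0.09706892 0.084     ] (np.float64(156.32004785193368), array([0.00392408, 0.02724244]))
[361.736 182.68 ] [359 168] [365 198] 125
[0.53512155 0.08857987 0.084     ] (np.float64(159.1781245989918), array([0.00493846, 0.02365111]))
red [195.98561151 114.86330935] [ 0.42285676 -0.0274228   0.05      ] 157.01799067790174
red [365.91385768 114.75655431] [0.48521268 0.1201252  0.05      ] 157.29317663735856
red [202.00840336 220.71848739] [ 0.5203994  -0.06864373  0.05      ] 157.06661668949295
red [360.10952381 220.97142857] [0.5828365  0.07895934 0.05      ] 157.18338584126792
```

View pics/w4.png

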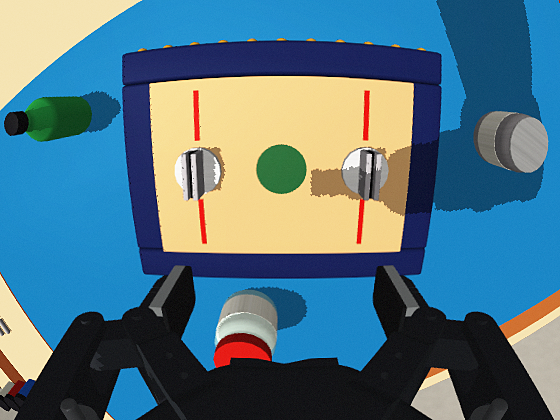

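Both slots look parallel to their red lines: A at about (190,173), B at about (371,173). A reads 154.6°, but that is an oblique view. One square-on check of A will settle it, and there is plenty of time.

>>> send_rows:
  moves:
    - [0.01, -0.04, 0.0, 0, 0, 0, -0.8]
    - [0.02, -0.08, 0.01, 0, 0, 0, -0.6]
    - [0.02, -0.08, 0.03, 0, 0, 0, -0.4]
    - [0.02, -0.08, 0.03, 0, 0, 0, -0.4]

```text
t: 8.9
tcp_pos: [0.4699, -0.0482, 0.1548]
ee_rot: [0.201, 0.98, 0.0, -0.002]
ft_force: [-1.2, -0.1, -0.2]
opening: 0.0596
grasp_force: 0.0
```

```bash
python3 - <<'E'
from station import status,vision
from h import *
s=status.get_state(); print(s['t'],pose(s)[0],pose(s)[2],delta(s,[.503,.0255,.15],157))
d=vision.get_image('wrist');f=d['frame'];g=f.max(2).astype(int)
u,v=proj(d,[.472,-.048,.084],True).astype(int);print(u,v)
m=np.zeros(g.shape,bool); m[v-30:v+45,u-14:u+14]=g[v-30:v+45,u-14:u+14]<60
for c,p in blobs(m,30):
    q=p[p[:,1]>v-12];w=ray(d,q,.084,True);print(c,p.min(0),p.max(0),w.mean(0),major(w))
for c,p in blobs(masks(f)['red'],40):
    w=ray(d,p,.05,True); print('red',c,w.mean(0),major(w)[0])
E
```

```text
8.9 [ 0.46991015 -0.04822866  0.15477428] 156.84497664441537 (array([-0.0015,  0.0808,  0.0048]), np.float64(-0.0027))
285 213
[285.37918216 208.05947955] [283 183] [288 234] [ 0.4751133  -0.04961077  0.084     ] (np.float64(156.2203680113508), array([0.00395563, 0.02745778]))
red [285.18449198 138.98128342] [ 0.42254444 -0.02698321  0.05      ] 157.47623187202217
red [459.04035874 144.9103139 ] [0.48476734 0.12063913 0.05      ] 157.7798104267932
red [444.62365591 251.86021505] [0.58338311 0.07881905 0.05      ] 156.57962503818982
red [285.47191011 257.23595506] [ 0.5219188  -0.06905623  0.05      ] 157.14503900270367
red [  9.63076923 333.81538462] [ 0.49752286 -0.51431521  0.05      ] 2.856575023315429
red [533.87811634 349.04709141] [0.82376097 0.20339099 0.05      ] 87.55205492382736
red [426.59340659 404.5018315 ] [0.82375918 0.01964927 0.05      ] 37.61273900106272
```

A reads 156.2° square-on, so both are aligned. Now I'll shut the fingers and go above the disc.

>>> send_rows:
  moves:
    - [0, 0.04, 0, 0, 0, 0, 0]
    - [-0.001, 0.08, 0, 0, 0, 0, 1]
    - [-0.001, 0.08, 0.03, 0, 0, 0, 1]
    - [-0.001, 0.08, 0.06, 0, 0, 0, 1]
    - [-0.001, 0.08, 0.08, 0, 0, 0, 1]

```text
t: 9.45
tcp_pos: [0.5039, 0.0267, 0.0761]
ee_rot: [0.199, 0.98, -0.0, -0.001]
ft_force: [-0.3, 1.1, -0.0]
opening: -0.0001
grasp_force: 0.0
```

>>> send_rows:
  moves:
    - [0, 0, 0, 0, 0, 0, 1]
    - [0, 0, 0.004, 0, 0, 0, 1]
    - [0, 0, 0.008, 0, 0, 0, 1]
    - [0, 0, 0.008, 0, 0, 0, 1]

```text
t: 9.85
tcp_pos: [0.5048, 0.0256, 0.07]
ee_rot: [0.2, 0.98, 0.0, 0.001]
ft_force: [-0.6, 0.1, 0.6]
opening: -0.0
grasp_force: 0.0
```

```bash
python3 - <<'E'
from station import status,vision
from h import *
s=status.get_state(); print(s['t'],pose(s)[0],pose(s)[2],s['ft_force'],s['opening'],s['grasp_force'])
d={n:vision.get_image(n) for n in('wrist','side')}
print(proj(d['side'],pose(s)[0]-[0,0,.011]),proj(d['side'],pose(s)[0]+[0,0,.016]))
a=cv2.resize(d['wrist']['frame'][100:300,180:380],(400,400));b=cv2.resize(d['side']['frame'][180:280,200:300],(400,400))
cv2.imwrite('pics/c5.png',np.hstack([a,b])[:,:,::-1])
E
```

```text
9.85 [0.50477692 0.02561169 0.0700426 ] 156.97851184098056 [-0.56727852  0.08531716  0.64319407] -4.097619226221099e-05 0.0
[250.1 233.4] [249.4 223.6]
```

View pics/c5.png

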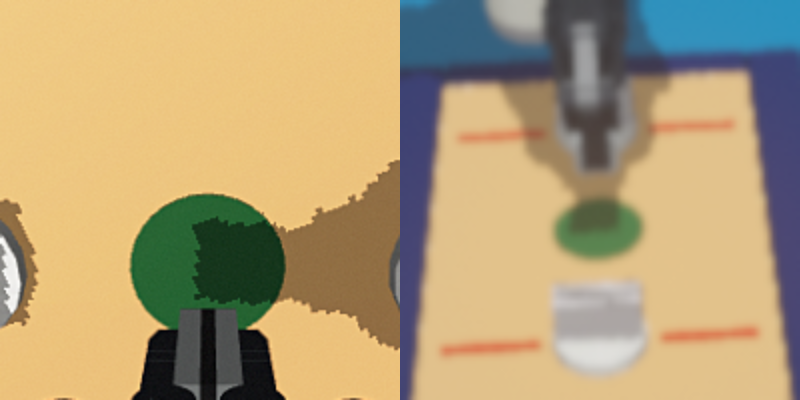

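The shut fingertips are above the green disc, with the tip at side crop (597,170), so z≈0.087. Contact should come at TCP z≈0.033. I'll descend gently, watching the force.

>>> send_rows:
  moves:
    - [0, 0, 0.006, 0, 0, 0, 1]
    - [0, 0, 0.012, 0, 0, 0, 1]
    - [0, 0, 0.018, 0, 0, 0, 1]
    - [0, 0, 0.024, 0, 0, 0, 1]
    - [0, 0, 0.028, 0, 0, 0, 1]

```text
t: 10.45
tcp_pos: [0.5038, 0.0258, 0.0404]
ee_rot: [0.2, 0.98, 0.0, -0.0]
ft_force: [0.0, -0.1, -0.2]
opening: -0.0002
grasp_force: 0.0
```

>>> send_rows:
  moves:
    - [0, 0, 0.002, 0, 0, 0, 1]
    - [0, 0, 0.004, 0, 0, 0, 1]
    - [0, 0, 0.006, 0, 0, 0, 1]
    - [0, 0, 0.008, 0, 0, 0, 1]
    - [0, 0, 0.008, 0, 0, 0, 1]

```text
t: 10.95
tcp_pos: [0.5041, 0.0258, 0.0331]
ee_rot: [0.2, 0.98, 0.0, -0.0]
ft_force: [-0.1, -0.4, -0.5]
opening: 0.0
grasp_force: 0.0
```

>>> send_rows:
  moves:
    - [0, 0, 0.001, 0, 0, 0, 1]
    - [0, 0, 0.002, 0, 0, 0, 1]
    - [0, 0, 0.003, 0, 0, 0, 1]
    - [0, 0, 0.004, 0, 0, 0, 1]
    - [0, 0, 0.004, 0, 0, 0, 1]

```text
t: 11.45
tcp_pos: [0.5041, 0.0258, 0.0291]
ee_rot: [0.2, 0.98, 0.0, -0.0]
ft_force: [0.5, -0.5, 0.5]
opening: -0.0003
grasp_force: 0.0
```

>>> send_rows:
  moves:
    - [0, 0, 0.001, 0, 0, 0, 1]
    - [0, 0, 0.002, 0, 0, 0, 1]
    - [0, 0, 0.003, 0, 0, 0, 1]
    - [0, 0, 0.003, 0, 0, 0, 1]

```text
t: 11.85
tcp_pos: [0.5043, 0.0257, 0.0265]
ee_rot: [0.2, 0.98, 0.0, 0.0]
ft_force: [-1.5, 0.7, 3.9]
opening: -0.0001
grasp_force: 1.8
```

Contact at TCP z≈0.027. I'll continue down.

>>> send_rows:
  moves:
    - [0, 0, 0.0015, 0, 0, 0, 1]
    - [0, 0, 0.003, 0, 0, 0, 1]
    - [0, 0, 0.0045, 0, 0, 0, 1]
    - [0, 0, 0.006, 0, 0, 0, 1]
    - [0, 0, 0.006, 0, 0, 0, 1]

```text
t: 12.35
tcp_pos: [0.5043, 0.0257, 0.0204]
ee_rot: [0.2, 0.98, 0.0, 0.0]
ft_force: [-2.0, 0.4, 6.1]
opening: -0.0003
grasp_force: 3.3
```

>>> send_rows:
  moves:
    - [0, 0, 0.001, 0, 0, 0, 1]
    - [0, 0, 0.002, 0, 0, 0, 1]
    - [0, 0, 0.002, 0, 0, 0, 1]

```text
t: 12.65
tcp_pos: [0.5043, 0.0257, 0.0186]
ee_rot: [0.2, 0.98, 0.0, 0.0]
ft_force: [-3.8, 0.2, 7.5]
opening: 0.0
grasp_force: 3.8
```

>>> send_rows:
  moves:
    - [0, 0, 0.0005, 0, 0, 0, 1]
    - [0, 0, 0.001, 0, 0, 0, 1]
    - [0, 0, 0.001, 0, 0, 0, 1]

```text
t: 12.95
tcp_pos: [0.5043, 0.0257, 0.0177]
ee_rot: [0.2, 0.98, 0.0, 0.0]
ft_force: [-3.2, 1.0, 8.2]
opening: -0.0
grasp_force: 4.0
```

>>> send_rows:
  moves:
    - [0, 0, 0.0005, 0, 0, 0, 1]
    - [0, 0, 0.001, 0, 0, 0, 1]
    - [0, 0, 0.001, 0, 0, 0, 1]

```text
t: 13.25
tcp_pos: [0.5043, 0.0257, 0.0167]
ee_rot: [0.2, 0.98, 0.0, 0.0]
ft_force: [-3.6, 1.1, 9.2]
opening: 0.0003
grasp_force: 4.2
```

>>> send_rows:
  moves:
    - [0, 0, 0.0005, 0, 0, 0, 1]
    - [0, 0, 0.0005, 0, 0, 0, 1]

```text
t: 13.45
tcp_pos: [0.5043, 0.0257, 0.0165]
ee_rot: [0.2, 0.98, -0.0, 0.0]
ft_force: [-5.8, 1.8, 11.4]
opening: 0.0
grasp_force: 5.6
```

The stop is reached: force is rising while z stays put. I'll add a small margin.

>>> send_rows:
  moves:
    - [0, 0, 0.0005, 0, 0, 0, 1]
    - [0, 0, 0.0005, 0, 0, 0, 1]
    - [0, 0, 0.0005, 0, 0, 0, 1]

```text
t: 13.75
tcp_pos: [0.5044, 0.0257, 0.0165]
ee_rot: [0.199, 0.98, -0.0, 0.0]
ft_force: [-6.8, 0.8, 15.6]
opening: -0.0001
grasp_force: 7.9
```

>>> send_rows:
  moves:
    - [0, 0, 0.0003, 0, 0, 0, 1]
    - [0, 0, 0.0003, 0, 0, 0, 1]
    - [0, 0, 0.0003, 0, 0, 0, 1]

```text
t: 14.05
tcp_pos: [0.5044, 0.0257, 0.0165]
ee_rot: [0.199, 0.98, -0.0, 0.0]
ft_force: [-8.6, 0.7, 20.2]
opening: -0.0001
grasp_force: 9.3
```

```bash
python3 - <<'E'
from station import status,vision
from h import *
s=status.get_state(); print(s['t'],pose(s)[0],s['ft_force'])
d=vision.get_image('side'); w=vision.get_image('wrist')
a=cv2.resize(w['frame'][60:340,140:420],(400,400));b=cv2.resize(d['frame'][165:325,170:330],(400,400),interpolation=cv2.INTER_CUBIC)
cv2.imwrite('pics/c6.png',np.hstack([a,b])[:,:,::-1])
E
```

```text
14.05 [0.50439216 0.02572061 0.01646573] [-8.5674584   0.7398558  20.19959255]
```

View pics/c6.png

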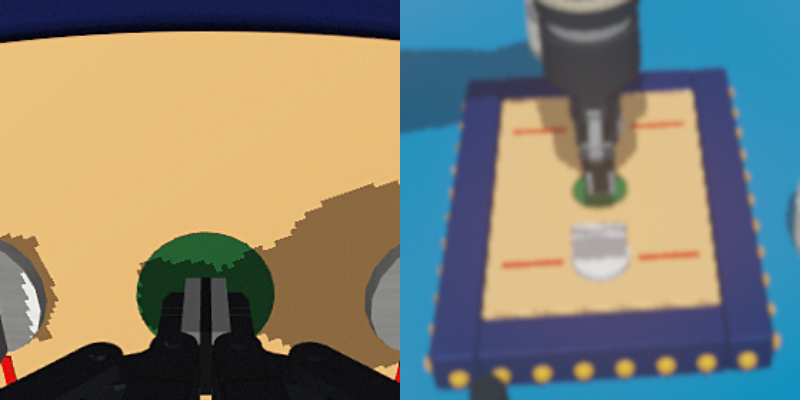

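The fingers press on the green disc (side crop (600,190)), the panel is flush with the frame, and the force holds at 20 N against the stop. I'll hand it in.

```bash
python3 -c "
from station import job,status
print(status.get_state()['ft_force']); print(job.close_job())"
```

```text
[-9.43092479  1.05588842 18.04370812]
the job is handed in; nothing more can be done
None
```

The job is handed in: both slots measured within about 1° of the red lines before pressing, and the fingers are still holding the panel flush on its green disc at about 18–20 N; the jar, paint bottle and tin were not touched.

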